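Hang the clamping key in its ring

TASK

Take the clamping key with the red handle out of the grey transit block and put it away in the ring at the end of the stand's arm: handle first down through the ring, then press it gently but firmly against the drag of the ring's spring pads until its collar lies fully home on the ring, and let go. Never force it, and leave the blue key and everything else on the bench alone.

Things in the scene. Friction and masses are not known exactly. Their poses are not given: they have to be found in the camera images.
- key: Clamping key with a RED round handle, standing head up in one of the block's two holes (which one varies). Origin at the centre of the handle's lower end, z up along the key. Handle 16 mm diameter, z 0 to 95 mm; its lower end chamfered 2 mm wide over 3 mm, end face 12 mm diameter. Steel collar 38 mm diameter, z 95 to 105 mm. Mass 0.24 to 0.36 kg
- key_head (a point): Centre of the red key's square steel drive head, the place to grip: 24 x 24 mm, faces square to the key's x and y axes, 42 mm tall (z 105 to 147 mm from the handle's end; this point at 126 mm), with a red square on its top
- other_key: Same key but with a BLUE handle and a blue square on its head, in the block's other hole, 90 mm away; leave it alone. Origin as for the red key
- block: Fixed grey plastic transit block 60 x 170 x 60 mm (x, y, z), origin at the centre of its underside; two upright holes 19 mm in diameter at y = +45 and -45 mm, 50 mm deep (floor 10 mm above the bench). A key stands in each, underside of its collar 45 mm above the block's top
- stand: Fixed ring stand, origin under its foot on the post's axis, z up. Foot 110 x 100 mm, post 34 mm square; on it a level flat steel arm 26 mm wide points along the stand's -x and ends in a ring. Arm top and ring top are flush, 130 mm above the origin; a clamp covers the arm 17 mm either way of the post's axis, top at 134 mm. Arm and ring sit on a rubber bush: they give down 1 mm per 3 N, at most 8 mm
- ring_mid (a point): Middle of the ring's adjustment on the stand, at the height of the ring's top, 94 mm out from the post's axis. The ring (outside 48 mm, hole 19 mm, 14 mm high) is clamped anywhere from 24 mm nearer the post to 24 mm further out along the arm; this is NOT measured: look, or touch down on the flat arm and work outward until the handle's end drops in
- pads_mid (a point): Middle of the adjustment of the two sprung pads, 26 mm below the ring's top; they sit right under the ring wherever it is clamped. Round black tips in red housings (to 38 mm either side) pinch the handle from both y sides from 20 mm below the ring's top on, dragging with 4 to 9 N: the key neither drops home nor slides out by itself, it must be pushed some 70 mm until the collar meets the ring
- mug: White mug 80 mm in diameter, 95 mm tall, a bystander. Origin at its underside
- notebook: Blue notebook 130 x 180 x 18 mm, a bystander. Origin at its underside
- specimen1: Aluminium dog-bone tensile specimen 190 x 26 x 6 mm lying on the bench, a bystander. Origin at its underside, x along it
- specimen2: Another such specimen, a bystander
- flange: Red stepped steel flange 100 mm diameter, 66 mm tall, a bystander. Origin at its underside
- bottle: White bottle 56 mm diameter, 150 mm tall with a red cap, a bystander. Origin at its underside

How it is judged (in metres and radians):
On the way, in this order (a step that is already met when the one before it is completed fails the run):
1. the red key is lifted clear of the block (height (world z) of key above 0.065 m), for 0.1 s.
2. the red key's handle is down in the ring, at least 25 mm below its top, upright (z of key in the frame of stand between 0.04 and 0.105 m and x of key in the frame of stand between -0.122 and -0.066 m and y of key in the frame of stand between -0.006 and 0.006 m and angle between key's own z axis and vertical below 0.15 rad), for 0.1 s.
At the end, for the whole second after the job is handed in: The red key hangs upright (within 0.10 rad) in the ring at the end of the stand's arm, its collar home on the ring to within about 2 mm (with the ring sunk about 1 mm on its bush under the key's weight), released and at rest (z of key in the frame of stand between 0.03 and 0.036 m and x of key in the frame of stand between -0.124 and -0.064 m and y of key in the frame of stand between -0.008 and 0.008 m and angle between key's own z axis and vertical below 0.1 rad and linear speed of key below 0.02 m/s); the robot touches nothing.
It fails at once if the key presses on the stand with more than 40 N (all its contacts added up, the pads' own pinch of about 12 N included: some 25 N of push) (contact force between key and stand above 40 N).
It fails at once if the robot itself pushes on the stand with more than 25 N (contact force between any of the fingers, the arm and stand above 25 N).
It fails at once if the blue key is moved more than 15 mm (distance of other_key from where it was at the start of the episode above 0.015 m).
It fails at once if a bystander (mug, notebook, specimens, flange, bottle) is moved more than 20 mm (distance of any of mug, notebook, specimen1, specimen2, flange, bottle from where it was at the start of the episode above 0.02 m).
It also fails if it takes over 69 s, if anything falls off the work surface, if the arm or the gripper's body presses on something with over 40 N, if the wrist force passes 120 N, or if a joint passes its speed limit or range.

ROBOT

A 6-joint arm with a two-finger parallel gripper is mounted at the origin on the work surface. World frame = base frame: x ahead of the robot, y to its left, z up, the work surface at z = 0. Lengths are in mm, angles in rad, forces in N, time in s.
With the tool pointing down it reaches from about 300 to 825 mm from the base axis. Payload 5.4 kg.
Tool frame: the origin (TCP) lies midway between the tips of the shut fingers; the grasp point (between the pads) lies 19 mm behind it; z points along the fingers, y is the direction in which the jaws open and shut (so a half turn about z gives the same grasp; the last joint's range is limited). The gripper opens to 92 mm and grips with 3 to 60 N. Pads are 20 mm wide; open, the fingers measure 128 mm over their backs; the gripper's body (75 mm by 189 mm) begins 69 mm behind the grasp point.
Start: joints at [0.977, 0.158, 1.597, -0, 1.386, -0.21], TCP at [215.315, 533.147, 214.601] pointing down, gripper open.
Joint ranges: [-2.91, 2.91], [-0.94, 2.29], [0.18, 2.7], [-1.29, 4.43], [0.17, 2.64], [-3, 3]. Speed limits (rad/s): [2.57, 2.57, 3.14, 3.14, 3.14, 3.14].

INTERFACE

Orientations are given as a rotation vector (axis times angle).
In Python, from workcell import r, jaws, eyes, sensors gives the robot as it stands. Calls block until the motion is done:
- r.movep(position, orientation): joint-space move of the TCP to a pose.
- r.servo_line(position, ori=None, feed=150): straight line of the TCP; ori=None keeps the orientation; feed is the mean speed in mm/s.
- r.set_joints(angles): joint-space move.
- jaws.command_gripper(opening, f_grip=None): finger opening in mm; f_grip is the grip in N (None keeps the last); returns when the fingers have stopped.
- r.pause(seconds).
- r.inverse_kinematics(position, orientation): joint angles nearest the present ones, or None.
- eyes.capture(name): name is "scene" or "top"; returns (picture, depth): 420x560x3 uint8, red, green, blue; 420x560 float32, mm along the optical axis (not along the pixel's ray), 0 where there is no reading.
- eyes.camera_params(name): a dict with "K" (3x3 intrinsics, pixels), "extrinsics" (4x4, takes a point from world to camera coordinates). Camera axes: x right, y up, looking along -z (the intrinsics and any distortion apply to the point x, -y, -z); pixel columns grow to the right and rows downward; lengths in mm; the calibration is good to about 2 mm. A picture is of the moment at which its call begins. camera_params takes no time and is no camera call.
A pose or a line that the arm cannot do raises r.MotionError and nothing moves.
- r.close_job(): hands the job in, once; it reports no verdict.
Readings, each from a call of its own:
- sensors.get_clock(): time.
- sensors.get_joint_positions(): joint angles.
- sensors.get_joint_velocities(): joint speeds.
- sensors.get_effort(): joint torques, N m.
- sensors.get_tcp_pos(): TCP position.
- sensors.get_eef_rot(): TCP orientation.
- sensors.get_contact_force(): force on the tool from outside, world axes, zero at the start.
- sensors.get_wrist_torque(): the same for the moment, N m.
- sensors.get_grip_width(): finger opening in mm.
Only numpy, scipy, OpenCV 4.12 (cv2) and the standard library are available. Lean on these libraries where they do the work, as an engineer would, in place of code of your own. Each camera call takes 0.05 s, during which the arm holds its last target.

## Working session

There is one attempt and no reset: what is moved stays moved. The work goes in short steps, each a Python script; the robot and the scene stay as the last script left them, time stands still between calls to the robot, and variables do not carry over. Pictures are saved under pics/ and viewed, and the job is handed in when it is done.

```bash
ls; mkdir -p pics; python3 - <<'E'
from workcell import r, jaws, eyes, sensors
import cv2, numpy as np
for n in ("scene","top"):
    p,d=eyes.capture(n); np.savez(f"pics/{n}0.npz",p=p,d=d)
    cv2.imwrite(f"pics/{n}0.png",cv2.cvtColor(p,cv2.COLOR_RGB2BGR))
    print(n,eyes.camera_params(n))
print(sensors.get_clock(),sensors.get_tcp_pos(),sensors.get_eef_rot(),sensors.get_contact_force())
E
```

```text
pics
scene {'K': array([[528.25675578,   0.        , 282.25000504],
       [  0.        , 528.25675578, 210.25083313],
       [  0.        ,   0.        ,   1.        ]]), 'extrinsics': array([[ 3.22171192e-01,  9.46592722e-01, -1.29592061e-02,
        -1.37383768e+02],
       [-5.35016593e-01,  1.93351188e-01,  8.22418727e-01,
         2.22727126e+02],
       [ 7.81001260e-01, -2.58026231e-01,  5.68734996e-01,
        -2.05899803e+03],
       [ 0.00000000e+00,  0.00000000e+00,  0.00000000e+00,
         1.00000000e+00]])}
top {'K': array([[429.0541445 ,   0.        , 282.20395333],
       [  0.        , 429.0541445 , 204.35650102],
       [  0.        ,   0.        ,   1.        ]]), 'extrinsics': array([[ 2.13714320e-02, -9.99769819e-01,  1.88969012e-03,
        -4.71921029e+01],
       [ 9.96427597e-01,  2.14543744e-02,  8.16808023e-02,
        -5.41126358e+02],
       [-8.17025430e-02,  1.37303679e-04,  9.96656749e-01,
        -1.37935647e+03],
       [ 0.00000000e+00,  0.00000000e+00,  0.00000000e+00,
         1.00000000e+00]])}
0.1 [215.02029616 532.67404156 213.73474955] [-5.99074623e-01 -3.08330096e+00  2.43603766e-03] [ 0.13824341 -0.2341074   0.24108334]
```

View pics/scene0.png

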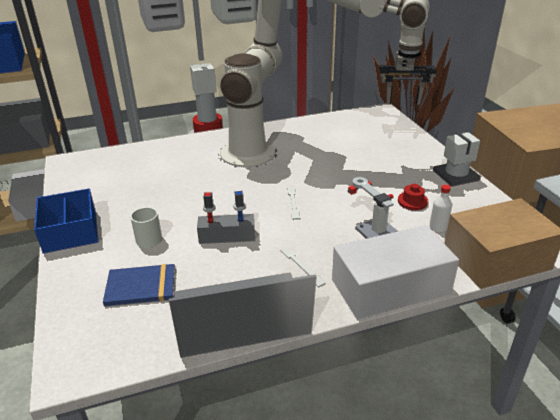

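View pics/top0.png

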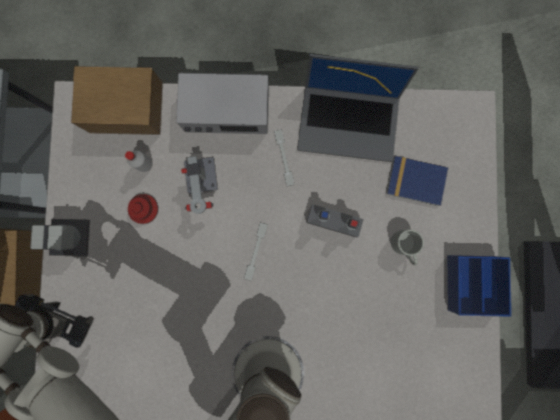

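```bash
python3 - <<'E'
import cv2
a=cv2.imread("pics/top0.png"); 
b=cv2.resize(a[185:255,295:375],None,fx=6,fy=6,interpolation=cv2.INTER_CUBIC); c=cv2.resize(a[140:225,170:230],None,fx=6,fy=6,interpolation=cv2.INTER_CUBIC)
cv2.imwrite("pics/zb.png",b);cv2.imwrite("pics/zs.png",c)
s=cv2.imread("pics/scene0.png")
cv2.imwrite("pics/zss.png",cv2.resize(s[165:245,340:420],None,fx=7,fy=7,interpolation=cv2.INTER_CUBIC))
E
```

```text
(no output)
```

View pics/zb.png

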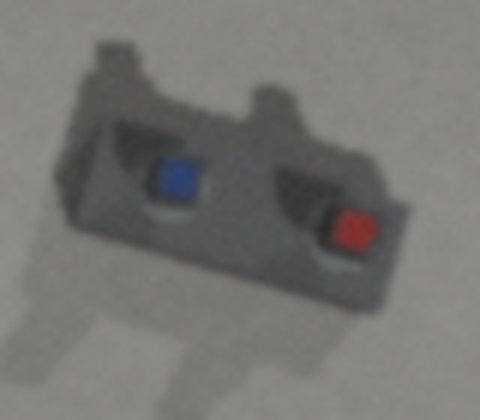

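View pics/zs.png

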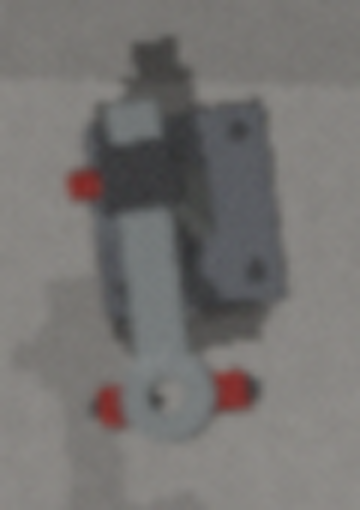

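View pics/zss.png

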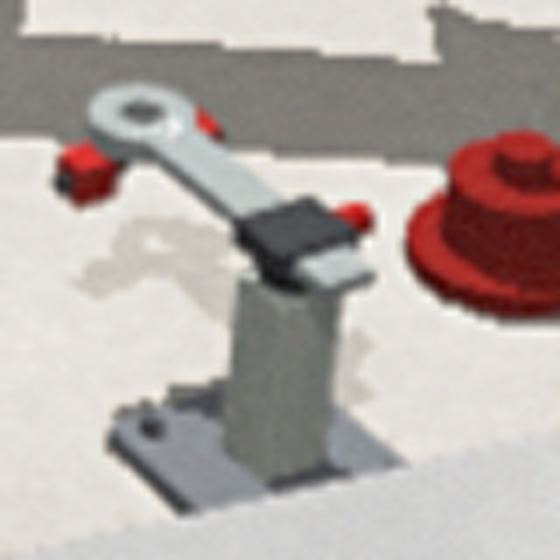

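```bash
cat > h.py <<'E'
import numpy as np, cv2, json
from workcell import r, jaws, eyes, sensors
def unproj(name,u,v,d):
    P=eyes.camera_params(name);K=P["K"];E=P["extrinsics"]
    u=np.asarray(u,float);v=np.asarray(v,float);d=np.asarray(d,float)
    x=(u-K[0,2])/K[0,0]*d; y=(v-K[1,2])/K[1,1]*d
    c=np.stack([x,-y,-d],-1)
    return (c-E[:3,3])@E[:3,:3]
def proj(name,X):
    P=eyes.camera_params(name);K=P["K"];E=P["extrinsics"]
    c=np.asarray(X)@E[:3,:3].T+E[:3,3]; d=-c[...,2]
    return np.stack([K[0,0]*c[...,0]/d+K[0,2],K[1,1]*-c[...,1]/d+K[1,2]],-1),d
def raz(name,u,v,z):
    """ray of a pixel meeting plane z"""
    a=unproj(name,u,v,500.);b=unproj(name,u,v,2500.)
    t=(z-a[...,2])/(b[...,2]-a[...,2]); return a+t[...,None]*(b-a)
E
python3 - <<'E'
from h import *
for n in("top","scene"):
    f=np.load(f"pics/{n}0.npz");p,d=f["p"],f["d"]
    v,u=np.mgrid[:420,:560]; W=unproj(n,u,v,d); ok=d>0
    R,G,B=[p[...,i].astype(int) for i in range(3)]
    box=(W[...,0]>250)&(W[...,0]<750)&(W[...,1]>-250)&(W[...,1]<300)&ok
    red=(R>1.8*G)&(R>1.8*B)&(R>60); blue=(B>1.5*R)&(B>40)
    for nm,m in(("red",red),("blue",blue)):
        k,l,s,c=cv2.connectedComponentsWithStats((m&box).astype(np.uint8))
        for i in range(1,k):
            if s[i,4]>6:
                q=W[l==i]; print(n,nm,c[i].round(1),s[i,4],"med",np.median(q,0).round(1),"zmin/max",q[:,2].min().round(),q[:,2].max().round())
    # arm/ring surface
    m=box&(W[...,2]>118)&(W[...,2]<142)
    k,l,s,c=cv2.connectedComponentsWithStats(m.astype(np.uint8))
    for i in range(1,k):
        if s[i,4]>15: print(n,"h130",c[i].round(1),s[i],np.median(W[l==i],0).round(1),W[l==i][:,:2].min(0).round(),W[l==i][:,:2].max(0).round())
    m=box&(W[...,2]>50)&(W[...,2]<68)
    k,l,s,c=cv2.connectedComponentsWithStats(m.astype(np.uint8))
    for i in range(1,k):
        if s[i,4]>60:
            uv=np.argwhere(l==i)[:,::-1].astype(float); q=raz(n,uv[:,0],uv[:,1],60.)[:,:2]
            print(n,"h60",c[i].round(1),s[i,4],cv2.minAreaRect(q.astype(np.float32)))
    bench=ok&(abs(W[...,2])<15)&box; print("bench z",np.median(W[bench][:,2]))
E
```

```text
top red [183.9 170.4] 17 med [629.9 263.9 133. ] zmin/max 127.0 139.0
top red [208.4 204.7] 23 med [527.9 189.2 114.5] zmin/max 111.0 121.0
top red [187.8 207.5] 13 med [517.2 251.2 115. ] zmin/max 112.0 119.0
top red [352.9 223.1] 18 med [ 480.2 -244.9  157.9] zmin/max 155.0 165.0
top blue [324.5 214.2] 32 med [ 505.  -160.7  158. ] zmin/max 153.0 161.0
top h130 [194.7 184.1] [181 157  26  57 639] [595.4 230.4 130. ] [502. 196.] [673. 274.]Traceback (most recent call last):
  File "<stdin>", line 22, in <module>
  File "h.py", line 15, in raz
    a=unproj(name,u,v,500.);b=unproj(name,u,v,2500.)
  File "h.py", line 7, in unproj
    c=np.stack([x,-y,-d],-1)
    raise ValueError('all input arrays must have the same shape')
ValueError: all input arrays must have the same shape
```

```bash
sed -i 's/u=np.asarray(u,float);v=np.asarray(v,float);d=np.asarray(d,float)/u,v,d=np.broadcast_arrays(*[np.asarray(a,float) for a in (u,v,d)])/' h.py
python3 - <<'E'
from h import *
from scipy.optimize import least_squares
for n in("top","scene"):
    P=[];D=[]
    for i in range(4):
        p,d=eyes.capture(n);P.append(p.astype(float));D.append(np.where(d>0,d,np.nan))
    p=np.mean(P,0);d=np.nanmedian(D,0); np.savez(f"pics/{n}a.npz",p=p,d=d)
    v,u=np.mgrid[:420,:560]; W=unproj(n,u,v,d)
    R,G,B=[p[...,i] for i in range(3)]
    box=(W[...,0]>250)&(W[...,0]<750)&(W[...,1]>-320)&(W[...,1]<300)
    for lo,hi,z in((50,69,60),(124,138,130),(150,166,157)):
        m=box&(W[...,2]>lo)&(W[...,2]<hi)
        k,l,s,c=cv2.connectedComponentsWithStats(m.astype(np.uint8))
        for i in range(1,k):
            if s[i,4]>15:
                uv=np.argwhere(l==i)[:,::-1].astype(float); q=raz(n,uv[:,0],uv[:,1],float(z))[:,:2]
                print(n,z,c[i].round(1),s[i,4],"mean",q.mean(0).round(1),"rect",[np.round(t,1) for t in cv2.minAreaRect(q.astype(np.float32))], "zmed",np.median(W[l==i][:,2]).round(1))
E
python3 - <<'E'
import numpy as np,cv2
f=np.load("pics/topa.npz");a=f["p"]
g=np.clip(a*2,0,255).astype(np.uint8)[...,::-1]
b=cv2.resize(g[155:225,172:232],None,fx=8,fy=8,interpolation=cv2.INTER_CUBIC);c=cv2.resize(g[200:250,300:370],None,fx=8,fy=8,interpolation=cv2.INTER_CUBIC)
cv2.imwrite("pics/zs2.png",b);cv2.imwrite("pics/zb2.png",c)
E
```

```text
top 60 [334.4 220.6] 778 mean [ 490.9 -202.1] rect [array([ 491.8, -204.6]), array([170.3,  60.5]), np.float64(74.8)] zmed 59.3
top 130 [194.6 183.9] 629 mean [589.8 230.8] rect [array([585.5, 235.1]), array([173.7,  57.2]), np.float64(11.5)] zmed 129.7
top 157 [324.5 214.5] 68 mean [ 503.7 -160.8] rect [array([ 503.7, -160.8]), array([23.7, 23.9]), np.float64(81.4)] zmed 156.1
top 157 [353.9 223.1] 69 mean [ 480.1 -247.6] rect [array([ 480. , -247.7]), array([24.1, 23.5]), np.float64(72.1)] zmed 156.7
scene 60 [225.  222.2] 767 mean [ 500.8 -205.3] rect [array([ 499.8, -203.7]), array([169.9,  74.1]), np.float64(74.6)] zmed 59.4
scene 60 [379.6 219.8] 79 mean [646.5 233.6] rect [array([644.5, 235.7]), array([41.8, 40.2]), np.float64(62.0)] zmed 59.7
scene 130 [374.2 192. ] 424 mean [597.5 233.2] rect [array([589.9, 238.4]), array([177.7,  65.1]), np.float64(9.9)] zmed 130.0
scene 130 [208.2 203.5] 40 mean [ 489.8 -247.5] rect [array([ 488.3, -247.9]), array([23.3, 31.3]), np.float64(77.5)] zmed 131.6
scene 130 [239.2 202.1] 34 mean [ 513.8 -160.6] rect [array([ 512.7, -161.3]), array([24.8, 21. ]), np.float64(70.1)] zmed 131.7
scene 157 [238.6 193.7] 52 mean [ 510.3 -159.8] rect [array([ 511.4, -159.1]), array([23. , 32.9]), np.float64(75.4)] zmed 156.4
scene 157 [207.8 194.9] 57 mean [ 485.9 -245.5] rect [array([ 486.1, -245.8]), array([25.1, 32.1]), np.float64(67.8)] zmed 156.5<stdin>:7: RuntimeWarning: All-NaN slice encountered
```

View pics/zs2.png

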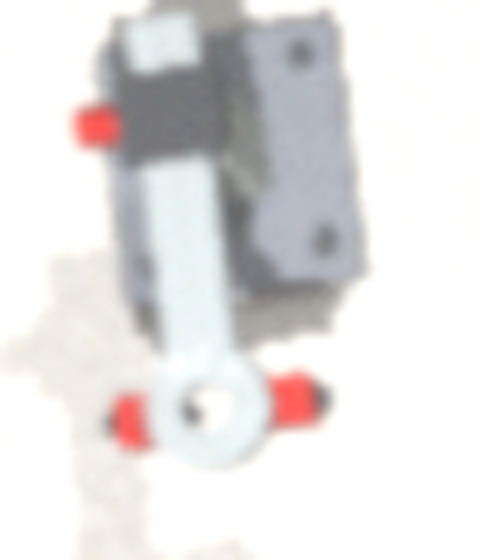

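View pics/zb2.png

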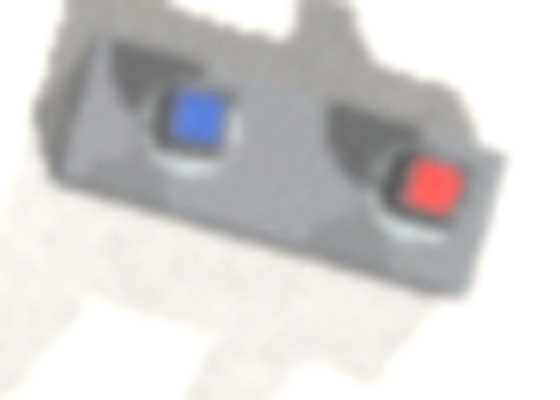

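```bash
python3 - <<'E'
from h import *
from scipy.optimize import minimize
from scipy.special import expit
v,u=np.mgrid[:420,:560]
for n,c0,th0 in(("top",(518,222),.2),("scene",(518,225),.2)):
    f=np.load(f"pics/{n}a.npz");p,d=f["p"],f["d"];W=unproj(n,u,v,d)
    Q=raz(n,u,v,130.)[...,:2]
    R,G=p[...,0],p[...,1]
    m=(abs(W[...,2]-130)<5)&(R<1.4*G)
    print(n,"z top",np.median(W[...,2][m&(np.hypot(*(Q-c0).transpose(2,0,1))<60)]))
    near=(np.hypot(Q[...,0]-c0[0],Q[...,1]-c0[1])<75)
    def S(x):  # soft occupancy
        c=np.array(x[:2]);t=x[2];e=np.array([np.cos(t),np.sin(t)]);q=Q[near]-c
        a=q@e;b=q@np.array([-e[1],e[0]]);rr=np.hypot(a,b)
        ring=np.minimum(24-rr,rr-9.5); arm=np.minimum(13-abs(b),np.minimum(a,rr-9.5))
        return expit(np.maximum(ring,arm)/0.9)
    y=m[near].astype(float)
    cost=lambda x:((S(x)-y)**2).sum()
    best=min((minimize(cost,(c0[0]+dx,c0[1]+dy,th0),method="Nelder-Mead",options=dict(xatol=.01,fatol=.001)) for dx in(-4,4) for dy in(-4,4)),key=lambda s:s.fun)
    print(n,"ring",best.x.round(3),best.fun,near.sum(),y.sum())
    # key heads
    for nm,k0 in(("red",(480,-247.6)),("blue",(504,-160.8))):
        Q2=raz(n,u,v,157.)[...,:2]; nr=np.hypot(Q2[...,0]-k0[0],Q2[...,1]-k0[1])<28
        mm=(abs(W[...,2]-157)<4.5)[nr].astype(float)
        def H(x):
            q=Q2[nr]-x[:2];c,s=np.cos(x[2]),np.sin(x[2]);a=q@[c,s];b=q@[-s,c]
            return expit((12-np.maximum(abs(a),abs(b)))/.9)
        bs=min((minimize(lambda x:((H(x)-mm)**2).sum(),(*k0,t),method="Nelder-Mead") for t in np.linspace(-.7,.7,9)),key=lambda s:s.fun)
        print(n,nm,bs.x.round(3),bs.fun,mm.sum())
E
```

```text
top z top 128.91604818074308
top ring [5.24193e+02 2.18804e+02 1.64000e-01] 10.502041572034662 1950 303.0
top red [ 479.979 -247.696    1.216] 3.9594777182289356 68.0
top blue [ 5.03663e+02 -1.61109e+02 -4.10000e-02] 3.985063487493947 66.0
scene z top 129.40552849765112
scene ring [5.27101e+02 2.20618e+02 1.59000e-01] 20.83229323205745 963 177.0
scene red [ 4.86011e+02 -2.46295e+02 -3.74000e-01] 8.806844181861878 51.0
scene blue [ 5.06569e+02 -1.58998e+02 -2.82000e-01] 5.917503746122565 45.0
```

```bash
cat >> h.py <<'E'
def down(psi):
    """tool pointing down, tool x at angle psi"""
    a=psi/2; return np.pi*np.array([np.cos(a),np.sin(a),0])
def st(m=""):
    print(m,"t",round(float(sensors.get_clock()),2),"tcp",np.round(sensors.get_tcp_pos(),1),"F",np.round(sensors.get_contact_force(),1),"w",round(float(sensors.get_grip_width()),1))
E
python3 - <<'E'
from h import *
for psi in(-.36,-.36+np.pi/2,-.36-np.pi/2,-.36+np.pi):
    for P in((480,-247.7,230),(480,-247.7,120),(480,-247.7,310),(524,219,310),(524,219,150)):
        q=r.inverse_kinematics(P,down(psi)); print(round(psi,2),P,None if q is None else np.round(q,2))
E
```

```text
-0.36 (480, -247.7, 230) [-0.7   0.06  1.68 -0.    1.41  1.23]
-0.36 (480, -247.7, 120) [-0.7   0.16  1.79 -0.    1.19  1.23]
-0.36 (480, -247.7, 310) [-0.7   0.02  1.56 -0.    1.56  1.23]
-0.36 (524, 219, 310) [ 0.18  0.09  1.48 -0.    1.57  2.11]
-0.36 (524, 219, 150) [ 0.18  0.2   1.68 -0.    1.26  2.11]
1.21 (480, -247.7, 230) [-0.7   0.06  1.68 -0.    1.41 -0.34]
1.21 (480, -247.7, 120) [-0.7   0.16  1.79 -0.    1.19 -0.34]
1.21 (480, -247.7, 310) [-0.7   0.02  1.56 -0.    1.56 -0.34]
1.21 (524, 219, 310) [ 0.18  0.09  1.48 -0.    1.57  0.54]
1.21 (524, 219, 150) [ 0.18  0.2   1.68 -0.    1.26  0.54]
-1.93 (480, -247.7, 230) [-0.7   0.06  1.68  0.    1.41  2.8 ]
-1.93 (480, -247.7, 120) [-0.7   0.16  1.79  0.    1.19  2.8 ]
-1.93 (480, -247.7, 310) [-0.7   0.02  1.56  0.    1.56  2.8 ]
-1.93 (524, 219, 310) [ 0.18  0.09  1.48  0.    1.57 -2.6 ]
-1.93 (524, 219, 150) [ 0.18  0.2   1.68  0.    1.26 -2.6 ]
2.78 (480, -247.7, 230) [-0.7   0.06  1.68  0.    1.41 -1.91]
2.78 (480, -247.7, 120) [-0.7   0.16  1.79  0.    1.19 -1.91]
2.78 (480, -247.7, 310) [-0.7   0.02  1.56  0.    1.56 -1.91]
2.78 (524, 219, 310) [ 0.18  0.09  1.48 -0.    1.57 -1.03]
2.78 (524, 219, 150) [ 0.18  0.2   1.68 -0.    1.26 -1.03]
```

```bash
python3 - <<'E'
from h import *
o=down(-.36+np.pi/2)
r.movep([480,-247.7,240],o); st("above")
r.servo_line([480,-247.7,185],feed=150); st()
for n in("scene","top"):
    p,d=eyes.capture(n); np.savez(f"pics/{n}1.npz",p=p,d=d)
s=np.load("pics/scene1.npz")["p"][...,::-1]
t=np.load("pics/top1.npz")["p"][...,::-1]
a=cv2.resize(s[140:260,165:285],None,fx=5,fy=5,interpolation=cv2.INTER_CUBIC)
cv2.imwrite("pics/s1.png",a)
cv2.imwrite("pics/t1.png",cv2.resize(np.clip(t[160:270,290:400].astype(int)*2,0,255).astype(np.uint8),None,fx=5,fy=5))
E
```

```text
above t 3.4 tcp [ 480.3 -247.1  240. ] F [-1.  -0.3 -0.1] w 91.8
 t 3.92 tcp [ 480.2 -247.6  185.3] F [0.2 0.7 1.7] w 91.9
```

View pics/s1.png

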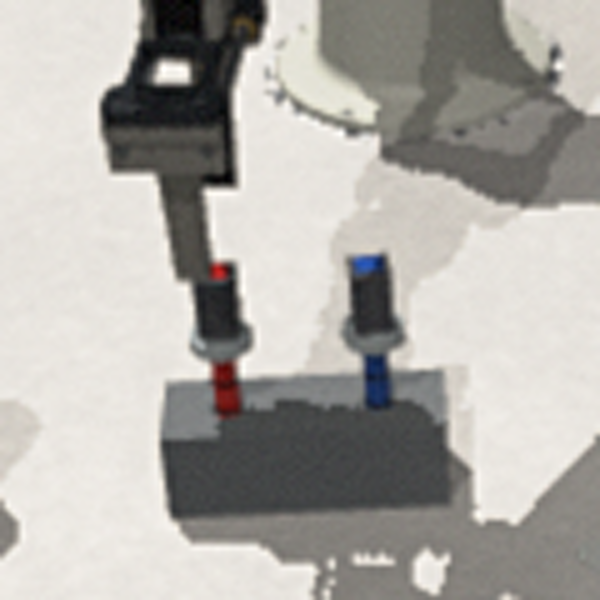

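View pics/t1.png

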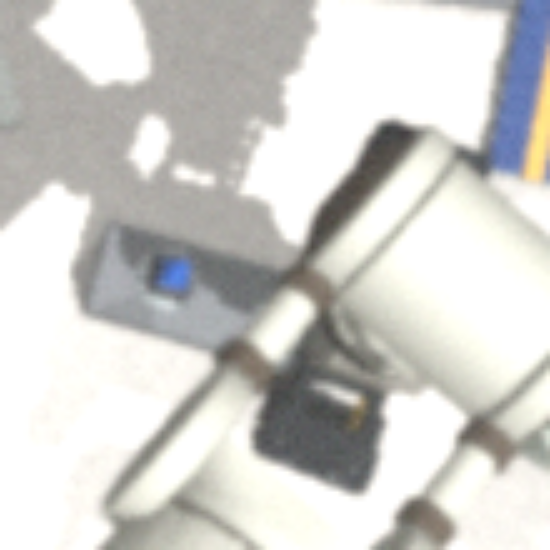

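```bash
python3 - <<'E'
from h import *
j=np.array([np.cos(-.36),np.sin(-.36),0]);t=np.array([480.2,-247.6,185.3]); w=np.array([-j[1],j[0],0])
for nm,X in(("finger outer tip",t+64*j),("tip +w",t+64*j+10*w),("tip -w",t+64*j-10*w),("head top",np.array([480,-247.7,157])),("collar bot",np.array([480,-247.7,105])),("handle@60",np.array([480,-247.7,60]))):
    uv=proj("scene",X)[0]; print(nm,uv.round(2),((uv-[165,140])*5).round(0))
E
```

```text
finger outer tip [202.22 197.99] [186. 290.]
tip +w [205.82 198.02] [204. 290.]
tip -w [198.63 197.97] [168. 290.]
head top [206.6  193.98] [208. 270.]
collar bot [208.26 208.77] [216. 344.]
handle@60 [209.65 221.12] [223. 406.]
```

```bash
python3 - <<'E'
from h import *
r.servo_line([480,-247.7,121],feed=100); st("down")
jaws.command_gripper(40); st("40"); r.pause(.1)
b=np.array(sensors.get_contact_force())
jaws.command_gripper(15,f_grip=6); st("closed"); 
r.pause(.2);st(); print(np.array(sensors.get_contact_force())-b, sensors.get_wrist_torque())
p,d=eyes.capture("scene"); np.savez("pics/scene2.npz",p=p,d=d)
s=p[...,::-1]
cv2.imwrite("pics/s2.png",cv2.resize(s[140:260,165:285],None,fx=5,fy=5,interpolation=cv2.INTER_CUBIC))
E
```

```text
down t 4.81 tcp [ 480.4 -248.1  121.7] F [-0.5 -0.6 -0.4] w 91.9
40 t 5.69 tcp [ 480.  -247.7  121. ] F [-0.5  0.   0.6] w 39.7
closed t 6.17 tcp [ 480.1 -247.8  121. ] F [ 1.1 -0.1  0.2] w 24.0
 t 6.37 tcp [ 480.1 -247.8  121. ] F [ 0.6  0.4 -1.1] w 24.0
[-0.02282155  0.1885193  -0.95681205] [-0.15198796 -0.03961325 -0.00851484]
```

View pics/s2.png

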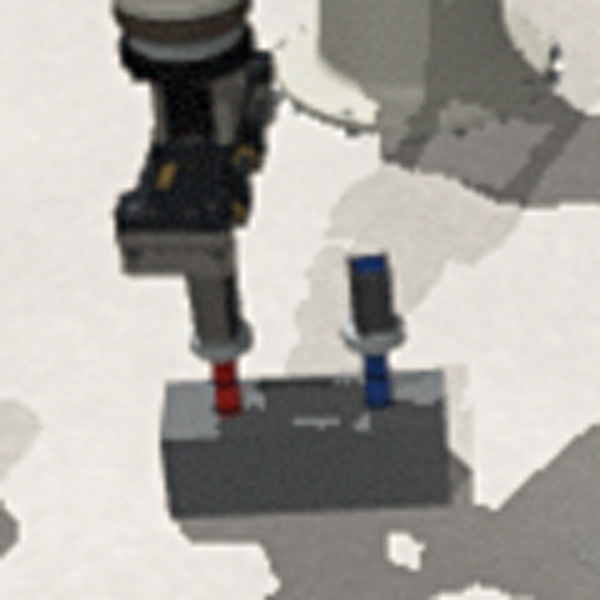

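Width is 24.0 mm with no side force, so the grasp is seated squarely. Next I grip harder and lift.

```bash
python3 - <<'E'
from h import *
jaws.command_gripper(15,f_grip=50); st("grip")
r.servo_line([480,-247.7,150],feed=60); st("l1")
r.servo_line([480,-247.7,310],feed=200); st("l2")
r.movep([524.2,218.8,310],down(-.36+np.pi/2)); st("over")
r.servo_line([524.2,218.8,262],feed=120); r.pause(.3); st("hover")
print(sensors.get_eef_rot(),down(-.36+np.pi/2))
for n in("scene","top"):
    P=[];D=[]
    for i in range(3):
        p,d=eyes.capture(n);P.append(p.astype(float));D.append(d)
    np.savez(f"pics/{n}3.npz",p=np.mean(P,0),d=np.median(D,0))
s=np.load("pics/scene3.npz")["p"][...,::-1].astype(np.uint8)
cv2.imwrite("pics/s3.png",cv2.resize(s[130:240,330:430],None,fx=5.4,fy=5.4,interpolation=cv2.INTER_CUBIC))
t=np.load("pics/top3.npz")["p"][...,::-1]
cv2.imwrite("pics/t3.png",cv2.resize(np.clip(t[150:250,150:250]*2,0,255).astype(np.uint8),None,fx=5,fy=5))
E
```

```text
grip t 6.63 tcp [ 480.1 -247.7  121. ] F [ 0.7  0.  -0.9] w 23.7
l1 t 7.27 tcp [ 479.9 -247.6  150. ] F [-0.1  0.3 -2.1] w 23.5
l2 t 8.22 tcp [ 479.4 -247.2  308.2] F [-1.1  0.  -2.7] w 23.7
over t 9.93 tcp [524.6 217.8 309.9] F [-0.5 -0.6 -2.4] w 23.3
hover t 10.78 tcp [524.6 218.9 262.8] F [ 0.3  0.4 -2.4] w 23.5
[2.58278855e+00 1.78747688e+00 2.16099473e-03] [2.5832549  1.78784746 0.        ]
```

View pics/s3.png

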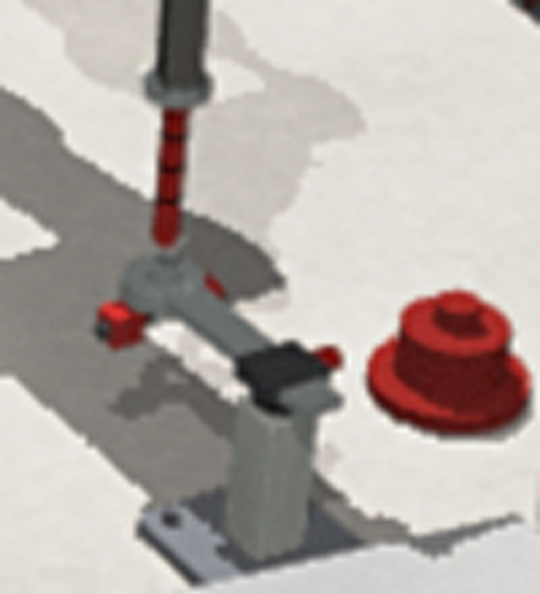

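View pics/t3.png

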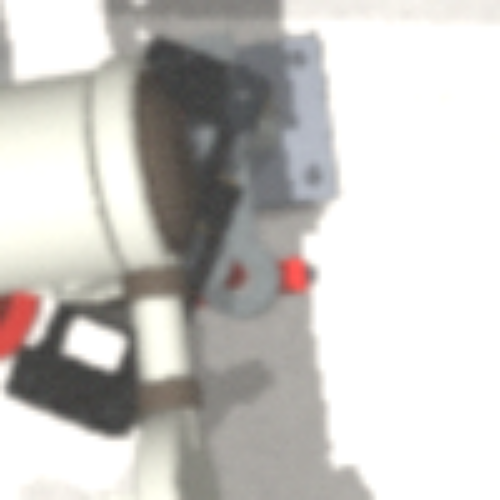

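```bash
python3 - <<'E'
from h import *
f=np.load("pics/scene3.npz");p=f["p"];d=f["d"]
R,G,B=[p[...,i] for i in range(3)]
w=np.clip(R-1.3*np.maximum(G,B)-5,0,None)
rows=range(150,178)
key=np.array([524.6,218.9])
zs=np.linspace(145,250,200); L=proj("scene",np.c_[np.tile(key,(200,1)),zs])[0]
for v in rows:
    s=w[v,352:372]; 
    if s.sum()>40: print(v,(s*np.arange(352,372)).sum()/s.sum().round(2),round(s.sum()), "pred u",np.interp(v,L[::-1,1],L[::-1,0]).round(2),"z",np.interp(v,L[::-1,1],zs[::-1]).round(1))
print("ring proj (scene fit)",proj("scene",np.array([527.1,220.6,130]))[0],"(top fit)",proj("scene",np.array([524.2,218.8,130]))[0])
E
```

```text
150 361.837923086255 82 pred u 361.53 z 236.9
151 361.9464471146714 225 pred u 361.44 z 233.5
152 361.8189489102227 209 pred u 361.36 z 230.1
153 361.7394505366761 258 pred u 361.28 z 226.8
154 361.7515755039207 208 pred u 361.2 z 223.4
155 361.8170564421693 100 pred u 361.12 z 220.0
156 361.52084215810856 212 pred u 361.04 z 216.6
157 361.49805136527374 271 pred u 360.95 z 213.2
158 361.44131983502064 267 pred u 360.87 z 209.8
159 361.39388287952255 268 pred u 360.79 z 206.4
160 361.34814350338155 223 pred u 360.71 z 202.9
161 361.07658842245377 103 pred u 360.63 z 199.5
162 361.02726916887747 230 pred u 360.55 z 196.1
163 360.9066868152626 265 pred u 360.46 z 192.6
164 360.7936507936508 253 pred u 360.38 z 189.1
165 360.74873894486143 249 pred u 360.3 z 185.7
166 360.71340328165513 192 pred u 360.22 z 182.2
167 360.39555899819254 129 pred u 360.14 z 178.7
168 360.4892288364187 271 pred u 360.06 z 175.2
169 360.6290286229434 296 pred u 359.98 z 171.7
170 360.4622119659279 295 pred u 359.89 z 168.2
171 360.38716019926875 302 pred u 359.81 z 164.6
172 360.2333428231002 316 pred u 359.73 z 161.1
173 360.1109625668449 299 pred u 359.65 z 157.6
174 360.16260162601617 221 pred u 359.57 z 154.0
175 360.14271779865487 65 pred u 359.49 z 150.5
ring proj (scene fit) [359.87448309 180.99577495] (top fit) [358.93497545 180.63851336]
```

```bash
cat >> h.py <<'E'
def desc(x,y,z0,z1,step,feed,flim,pr=1,base=None):
    z=z0
    if base is None: base=np.array(sensors.get_contact_force())
    i=0
    while z>z1:
        z=max(z1,z-step); r.servo_line([x,y,z],feed=feed)
        F=np.array(sensors.get_contact_force())-base; i+=1
        if i%pr==0 or F[2]>flim: print("cmd z",round(z,1),"tcp",np.round(sensors.get_tcp_pos(),1),"dF",F.round(1),"t",round(float(sensors.get_clock()),2))
        if F[2]>flim or np.hypot(F[0],F[1])>flim: print("LIMIT"); break
    return z,base
E
python3 - <<'E'
from h import *
r.servo_line([524.4,219.3,246],feed=60); r.pause(.2)
b=np.mean([sensors.get_contact_force() for i in range(1)],0); np.save("base.npy",b); st("pre")
desc(524.4,219.3,246,227,1.5,25,7,base=b)
st()
E
```

```text
pre t 11.69 tcp [524.6 219.3 246.4] F [ 1.2 -0.9 -3.1] w 23.9
cmd z 244.5 tcp [524.4 219.3 244.4] dF [-0.1  1.2  1. ] t 11.94
cmd z 243.0 tcp [524.3 219.3 242.8] dF [-1.5  1.2  0.2] t 12.19
cmd z 241.5 tcp [524.3 219.3 241.3] dF [-1.8  1.1 -0.1] t 12.44
cmd z 240.0 tcp [524.3 219.3 239.8] dF [-1.3  1.5  0.5] t 12.69
cmd z 238.5 tcp [524.3 219.3 238.3] dF [-0.8  0.7  0.4] t 12.94
cmd z 237.0 tcp [524.3 219.3 236.8] dF [-0.8  1.5  1.1] t 13.19
cmd z 235.5 tcp [524.3 219.3 235.4] dF [0.  1.3 0.6] t 13.44
cmd z 234.0 tcp [524.3 219.3 233.8] dF [-1.4  1.6  0.6] t 13.69
cmd z 232.5 tcp [524.3 219.3 232.3] dF [-1.2  1.1  1. ] t 13.94
cmd z 231.0 tcp [524.3 219.3 230.9] dF [-1.1  0.9  0.6] t 14.19
cmd z 229.5 tcp [524.3 219.3 229.3] dF [-1.8  0.9  0.7] t 14.44
cmd z 228.0 tcp [524.3 219.3 227.9] dF [-1.3  1.2  1.3] t 14.69
cmd z 227 tcp [524.3 219.3 226.9] dF [-1.   1.5  1.3] t 14.94
 t 14.94 tcp [524.3 219.3 226.9] F [ 0.2  0.6 -1.8] w 23.6
```

```bash
python3 - <<'E'
from h import *
b=np.load("base.npy")
z,_=desc(524.4,219.3,227,212,1.5,25,14,base=b)
if z<=212: z,_=desc(524.4,219.3,212,154,4,40,16,base=b)
st()
p,d=eyes.capture("scene"); s=p[...,::-1]
cv2.imwrite("pics/s4.png",cv2.resize(s[130:240,330:430],None,fx=5.4,fy=5.4,interpolation=cv2.INTER_CUBIC))
E
```

```text
cmd z 225.5 tcp [524.3 219.3 225.3] dF [-0.8  1.2  0.8] t 15.19
cmd z 224.0 tcp [524.3 219.3 223.8] dF [-1.1 -0.2  0.1] t 15.44
cmd z 222.5 tcp [524.3 219.3 222.3] dF [-0.9  0.   1.4] t 15.69
cmd z 221.0 tcp [524.3 219.3 220.8] dF [-1.3  1.2  0.2] t 15.94
cmd z 219.5 tcp [524.3 219.3 219.3] dF [-1.1  1.2 -0.6] t 16.19
cmd z 218.0 tcp [524.3 219.3 217.8] dF [-0.8  0.8 -0. ] t 16.44
cmd z 216.5 tcp [524.4 219.4 216.4] dF [-2.1  1.3  1.4] t 16.69
cmd z 215.0 tcp [524.5 219.5 215.1] dF [-0.2  2.2  2.1] t 16.94
cmd z 213.5 tcp [524.5 219.6 213.6] dF [-0.8  3.1  1.6] t 17.19
cmd z 212 tcp [524.6 219.5 212.4] dF [-1.8  2.6  3.8] t 17.44
cmd z 208 tcp [525.2 219.3 208.6] dF [0.3 1.8 6. ] t 17.69
cmd z 204 tcp [525.  219.2 204.1] dF [1.5 2.3 5.4] t 17.94
cmd z 200 tcp [524.7 219.2 199.8] dF [1.9 2.2 4.9] t 18.19
cmd z 196 tcp [524.1 219.2 195.4] dF [0.6 2.  3.6] t 18.44
cmd z 192 tcp [523.7 219.2 191.3] dF [-0.9  1.8  4.1] t 18.69
cmd z 188 tcp [523.6 219.2 187.2] dF [-1.8  1.1  3.6] t 18.94
cmd z 184 tcp [523.9 219.2 183.4] dF [-1.4  1.9  3.8] t 19.19
cmd z 180 tcp [524.6 219.3 179.8] dF [-1.2  1.9  4.9] t 19.44
cmd z 176 tcp [525.1 219.3 176. ] dF [1.8 1.9 3.9] t 19.69
cmd z 172 tcp [524.9 219.3 172. ] dF [1.4 2.1 5.1] t 19.94
cmd z 168 tcp [524.3 219.3 167.6] dF [2.7 2.3 3.5] t 20.19
cmd z 164 tcp [523.7 219.2 163.3] dF [0.  1.4 3.7] t 20.44
cmd z 160 tcp [523.5 219.2 159.2] dF [-0.7  2.1  4.9] t 20.69
cmd z 156 tcp [523.8 219.2 155.4] dF [-2.7  3.1  4.5] t 20.94
cmd z 154 tcp [524.  219.3 153.7] dF [-2.9  1.5  5.6] t 21.19
 t 21.19 tcp [524.  219.3 153.7] F [-1.8  0.5  2.5] w 24.0
```

View pics/s4.png

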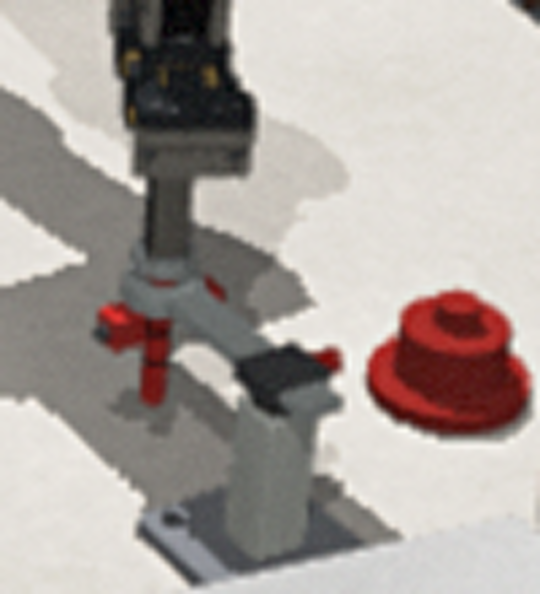

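```bash
python3 - <<'E'
from h import *
b=np.load("base.npy")
z,_=desc(524.0,219.3,154,138,1,15,15,base=b)
r.pause(.2);st(); print((np.array(sensors.get_contact_force())-b).round(1))
E
```

```text
cmd z 153 tcp [524.  219.3 153.1] dF [-2.5  1.3  6.7] t 21.49
cmd z 152 tcp [524.2 219.3 152.1] dF [-3.2  1.5  7.5] t 21.74
cmd z 151 tcp [524.3 219.4 151.2] dF [-2.2  0.7  6.1] t 21.99
cmd z 150 tcp [524.3 219.3 150. ] dF [-1.4  1.6  5.7] t 22.24
cmd z 149 tcp [524.3 219.3 149.2] dF [-0.4  2.2  7.2] t 22.49
cmd z 148 tcp [524.2 219.3 148. ] dF [0.1 1.8 6.3] t 22.74
cmd z 147 tcp [524.1 219.3 147. ] dF [-0.1  1.7  6.7] t 22.99
cmd z 146 tcp [524.  219.3 145.9] dF [0.3 1.7 6.7] t 23.24
cmd z 145 tcp [523.7 219.2 144.6] dF [-0.2  1.7  5.7] t 23.49
cmd z 144 tcp [523.7 219.3 143.8] dF [-1.5  1.   6.7] t 23.74
cmd z 143 tcp [523.7 219.2 142.8] dF [-2.5  1.7  6.3] t 23.99
cmd z 142 tcp [523.7 219.3 142.1] dF [-4.4  0.4  8.4] t 24.24
cmd z 141 tcp [523.7 219.3 141.4] dF [-5.5  1.2 10.4] t 24.49
cmd z 140 tcp [523.7 219.3 140.7] dF [-5.1  2.2 11.5] t 24.74
cmd z 139 tcp [523.7 219.3 139.9] dF [-7.1  1.2 13.1] t 24.99
cmd z 138 tcp [523.7 219.3 139.2] dF [-7.5  0.3 15.3] t 25.24
LIMIT
 t 25.44 tcp [523.7 219.3 139.3] F [-6.3 -0.9 12.7] w 23.4
[-7.5  0.1 15.8]
```

```bash
python3 - <<'E'
from h import *
b=np.load("base.npy")
r.servo_line([522.9,219.3,138],feed=15); r.pause(.1); st("x-")
F=np.array(sensors.get_contact_force())-b; print(F.round(1))
z,_=desc(522.9,219.3,138,135.5,.5,15,18,base=b)
p,d=eyes.capture("scene")
z=float(z)
while z<146:
    z+=.7; r.servo_line([522.9,219.3,z],feed=15); F=np.array(sensors.get_contact_force())-b
    print(round(z,1),np.round(sensors.get_tcp_pos(),1),F.round(1))
    if F[2]<5: break
np.save("z.npy",z); st()
s=p[...,::-1]
cv2.imwrite("pics/s5.png",cv2.resize(s[130:240,330:430],None,fx=5.4,fy=5.4,interpolation=cv2.INTER_CUBIC))
E
```

```text
x- t 25.79 tcp [523.6 219.4 139.6] F [-3.1 -0.3 11.1] w 23.7
[-4.3  0.6 14.3]
cmd z 137.5 tcp [523.6 219.3 139.2] dF [-5.   0.4 15.8] t 26.04
cmd z 137.0 tcp [523.6 219.3 138.9] dF [-5.7  0.2 15.9] t 26.29
cmd z 136.5 tcp [523.6 219.3 138.5] dF [-5.3 -0.1 16.7] t 26.54
cmd z 136.0 tcp [523.6 219.4 138.2] dF [-7.3 -0.2 16.9] t 26.79
cmd z 135.5 tcp [523.6 219.4 137.9] dF [-6.2 -0.  18.3] t 27.04
LIMIT
136.2 [523.6 219.3 138.3] [-5.3  0.4 17.3]
136.9 [523.6 219.3 138.9] [-5.6  0.4 16.1]
137.6 [523.6 219.4 139.3] [-5.1  0.6 13.8]
138.3 [523.6 219.3 139.8] [-3.7  1.1 13.6]
139.0 [523.6 219.3 140.3] [-3.5  1.1 12.5]
139.7 [523.6 219.3 140.8] [-3.6  1.  11.4]
140.4 [523.6 219.3 141.3] [-1.4  0.8 10.6]
141.1 [523.6 219.3 141.8] [-1.8  1.   9.3]
141.8 [523.6 219.3 142.3] [-1.   1.4  8.6]
142.5 [523.5 219.3 142.7] [1.4 0.9 6.6]
143.2 [523.4 219.3 143.3] [3.3 1.5 6. ]
143.9 [523.2 219.3 143.9] [3.7 2.2 3.5]
 t 30.09 tcp [523.2 219.3 143.9] F [4.9 1.2 0.4] w 23.9
```

View pics/s5.png

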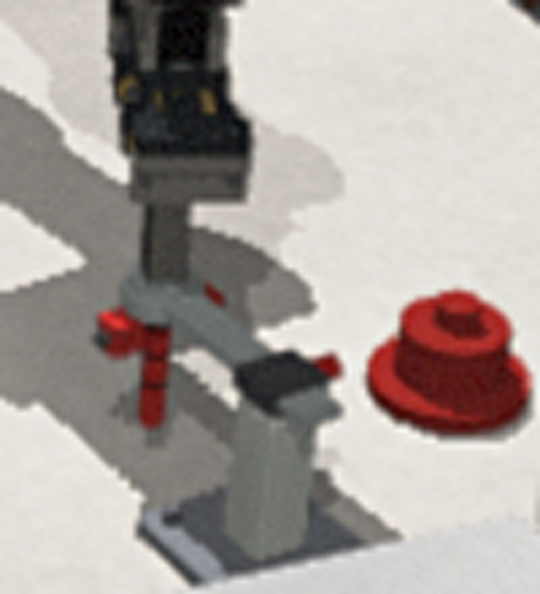

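```bash
python3 - <<'E'
from h import *
jaws.command_gripper(25,f_grip=5); st("25")
jaws.command_gripper(44); st("44")
r.servo_line([523.3,219.3,205],feed=60); r.movep([380,60,330],down(-.36+np.pi/2)); r.pause(.3); st("away")
for n in("scene","top"):
    P=[];D=[]
    for i in range(4):
        p,d=eyes.capture(n);P.append(p.astype(float));D.append(d)
    np.savez(f"pics/{n}6.npz",p=np.mean(P,0),d=np.median(D,0))
s=np.load("pics/scene6.npz")["p"][...,::-1].astype(np.uint8)
cv2.imwrite("pics/s6.png",cv2.resize(s[130:240,330:430],None,fx=5.4,fy=5.4,interpolation=cv2.INTER_CUBIC))
v,u=np.mgrid[:420,:560]
for n in("top","scene"):
    d=np.load(f"pics/{n}6.npz")["d"];W=unproj(n,u,v,d);q=np.hypot(W[...,0]-524,W[...,1]-219.3)
    for lo,hi in((160,200),(132,150),(122,134)):
        m=(W[...,2]>lo)&(W[...,2]<hi)&(q<30)&(d>0)
        print(n,lo,hi,m.sum(),np.median(W[m],0).round(1),np.mean(W[m],0).round(1), np.percentile(W[m][:,2],[5,95]).round(1))
    m=(W[...,0]>490)&(W[...,0]<560)&(abs(W[...,1]-225)<40)&(abs(W[...,2]-130)<6)&(q>30); print("arm z",np.median(W[m][:,2]),m.sum())
E
```

```text
25 t 30.31 tcp [521.9 219.1 143.1] F [1.1 0.7 1. ] w 25.2
44 t 30.77 tcp [522.7 219.3 143.8] F [-0.   0.2  0. ] w 44.0
away t 33.22 tcp [380.1  60.3 329.5] F [ 0.6 -0.1 -0.2] w 43.8
top 160 200 78 [521.7 217.1 179.6] [522.2 217.6 178.5] [167.3 182.5]
top 132 150 54 [519.4 209.8 138.1] [522.3 212.7 138.4] [134.6 146.6]
top 122 134 84 [535.4 213.3 128.1] [529.9 214.7 128.3] [125.5 131.2]
arm z 128.2764603275449 21
scene 160 200 82 [532.  217.8 175.1] [530.3 218.7 173.8] [161.6 181.5]
scene 132 150 70 [534.6 216.3 138.8] [532.7 217.7 139.8] [133.2 149.1]
scene 122 134 67 [538.9 213.8 128.8] [537.8 215.3 128.9] [124.5 133. ]
arm z 128.4862442162479 12
```

View pics/s6.png

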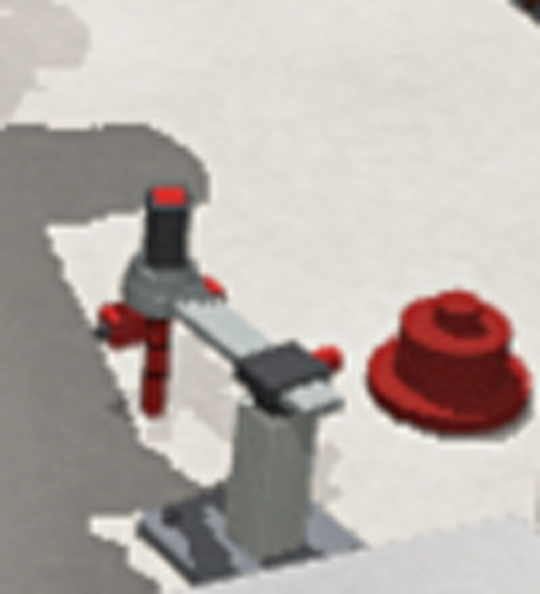

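```bash
python3 - <<'E'
from h import *
v,u=np.mgrid[:420,:560]
for n in("top","scene"):
    f=np.load(f"pics/{n}6.npz");d=f["d"];p=f["p"];W=unproj(n,u,v,d)
    red=(p[...,0]>1.8*p[...,1])&(W[...,2]>165)&(np.hypot(W[...,0]-524,W[...,1]-219)<25)
    print(n,"red square z",W[red][:,2].round(1),"xy",raz(n,u[red],v[red],180.).mean(0).round(1))
    f0=np.load(f"pics/{n}a.npz");W0=unproj(n,u,v,f0["d"]);p=f0["p"]
    red=(p[...,0]>1.8*p[...,1])&(W0[...,2]>150)&(np.hypot(W0[...,0]-480,W0[...,1]+247)<25)
    print(n,"before (157):",np.median(W0[red][:,2]).round(1))
# handle below
f=np.load("pics/scene6.npz")["p"];w=np.clip(f[...,0]-1.3*np.maximum(f[...,1],f[...,2])-5,0,None)
zs=np.linspace(20,120,200);L=proj("scene",np.c_[np.tile([523.5,219.3],(200,1)),zs])[0]
for r_ in range(188,210,2):
    s=w[r_,350:368]
    if s.sum()>20: print(r_,((s*np.arange(350,368)).sum()/s.sum()).round(2),np.interp(r_,L[::-1,1],L[::-1,0]).round(2),np.interp(r_,L[::-1,1],zs[::-1]).round(1),s.sum().round())
E
```

```text
top red square z [178.7 179.1 180.2 183.4 182.3 181.2 180.6 179.6 178.5 178.7 181.  178.5
 179.8 179.5 181.  180.8 180.1 180.  180.1 180.1 182.8 181.  181.  181.4
 181.1 182.5 181.8 179.6 181.2 180.9 180.1 178.4 180.3] xy [522.9 220.3 180. ]
top before (157): 157.0
scene red square z [179.2 181.1 182.  181.2 180.4 181.5 179.8 181.4 181.3 181.4 183.6 181.4
 182.2 182.5 181.  180.2 180.2] xy [521.3 222.1 180. ]
scene before (157): 157.5
188 352.24 358.37 102.6 587.0
190 354.96 358.21 95.2 650.0
192 355.16 358.05 87.8 684.0
194 358.51 357.88 80.3 107.0
196 358.53 357.72 72.8 244.0
198 358.44 357.56 65.3 213.0
200 357.91 357.39 57.7 205.0
202 357.8 357.23 50.1 237.0
204 357.7 357.07 42.4 246.0
206 357.83 356.9 34.7 111.0
```

```bash
python3 - <<'E'
from h import *
v,u=np.mgrid[:420,:560]
for n in("topa","top6"):
    f=np.load(f"pics/{n}.npz");W=unproj("top",u,v,f["d"]);m=(abs(W[...,2]-157)<5)&(np.hypot(W[...,0]-503,W[...,1]+161)<30);print(n,"blue",raz("top",u[m],v[m],157.).mean(0).round(1),m.sum())
r.close_job(); st("handed in")
E
```

```text
topa blue [ 503.6 -161.1  157. ] 66
top6 blue [ 503.5 -161.1  157. ] 65
the job is handed in; nothing more can be done
the job is handed in; nothing more can be done
```

The red key is hanging in the stand's ring with its collar home on the ring and the gripper clear. I handed the job in at about 33.5 s of the 69 s allowed. The interface gives no verdict, so this rests on my own checks.

**What I did**
- I located the key and ring with the top camera and gripped the head. The jaws closed to 24.0 mm with no side force.
- I lifted the key over the blue key and lowered the handle into the ring at about (524, 219) mm. It entered without touching down on the arm or searching.
- Pushing through the pads took about 4–7 N. From about 143 mm TCP height the force rose steadily, as it would with the collar on the ring's bush, and I pressed to about 18 N.
- I eased back to about 3.5 N, opened the jaws and moved clear. The tool force then read about zero.

**Last checks**
- **Height:** the head top is at about 180–181 mm, which puts the key's lower end at about 33–34 mm (allowed 30–36 mm). The collar top is about 10 mm (one collar thickness) above the ring/arm surface, so there is no visible gap.
- **Upright:** the handle looked upright in the scene camera; I did not compute an angle.
- **Blue key:** it had moved about 0.1 mm in the top camera, which is within measurement noise.
- **Not measured:** I did not check the bystanders' positions afterwards. The arm was never driven near them.

**What disagreed**
- The scene camera placed things roughly 2–6 mm away from the top camera. I used the top camera for positions and the scene camera only for relative checks.
- At full press the TCP was 1–2 mm lower than expected, so the key probably slipped slightly in the grip.
- A side force of up to 7.5 N also appeared at full press. It had changed to about 4 N the other way by the time I released.

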